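Close the drive and offer up the head-cleaning disk

TASK

Get the disk drive ready for head cleaning: first lower the loose cover plate onto the two locating pins on top of the drive chassis until it lies flush (carry it there, do not drop it) and let go of it. Then draw the head-cleaning disk (the one with the thick finger grip) up out of its sleeve case, tip it over to the slope of the drive's feed slot and finish still holding it in the gripper, lined up with the slot, its leading edge about 30 mm short of the sloping front and touching nothing else. Leave the other diskettes and the things lying about where they are.

Things in the scene. Friction and masses are not known exactly. Their poses are not given: they have to be found in the camera images.
- plate: Aluminium cover plate, 110 (x) by 130 (y) by 5 mm, lying flat on the table at first, with two through holes of 10 mm diameter at y = +50 and -50 mm on its y axis (x = 0). Upright grip bar in the middle of its top, 12 mm thick (x), 50 mm long (y), its top 33 mm above the plate's underside. Origin: centre of the underside; z up. Half a turn in yaw makes no difference. About 0.3 kg.
- chassis: Beige steel drive chassis, fixed to the table, 150 mm wide (y), 90 mm high, flat top from x = -30 to +110 mm, low sloping front on its -x end, which faces the case, a short ejector lever on its +y side (sticks out 12 mm). Two steel locating pins stand on the flat top at x = 40, y = +50 and -50 mm; 8 mm diameter, 13 mm tall, tips tapered. Origin: centre line, on the table; z up.
- seat (a point): Point on the chassis top (90 mm high) midway between the two pins, where the centre of the underside of the fitted plate belongs; same axes as the chassis.
- mouth: Sloping front panel of the chassis, 70 by 150 mm, with the feed slot in its middle: 96 mm long (y), 8 mm wide (x), 10 mm deep. Origin: centre of the slot mouth on the panel's outer face. z points straight out of the slot, upwards and over towards the case, 40 degrees from vertical; y runs along the slot; x points up the slope. The origin is 67.5 mm above the table.
- case: Green plastic sleeve case fixed to the table, 84 (x) by 105 (y) by 65 mm high, with three upright compartments side by side along x at x = -28, 0 and +28 mm, each 7 mm (x) by 95 mm (y), floor 5 mm above the table, so 60 mm deep. One holds the head-cleaning disk, the other two plain diskettes. Origin: centre of the underside; z up.
- cleaner: Head-cleaning disk upright in one compartment of the case: translucent shell 4 mm thick (x), 90 wide (y), 94 tall (z); on top a thick finger grip 10 mm thick (x), 50 wide (y), from 94 to 120 mm above the lower edge. Origin: middle of the lower (leading) edge; z points to the grip, x square to the faces. Either face may end uppermost. May lean up to 4 degrees in the case. About 40 g.
- diskette_a: Plain diskette standing in another compartment, 4 (x) by 90 (y) by 94 mm (z), no grip; leave it there. Origin: middle of the lower edge.
- diskette_b: Second plain diskette standing in the case, same size as diskette_a; leave it there. Origin: middle of the lower edge.
- diskette_flat: Plain diskette, 94 by 90 by 4 mm, lying flat on the table; leave alone. Origin: centre of the underside.
- hex_key: L-shaped nickel-plated hex key lying on the table, 80 by 25 mm, 6 mm thick; leave alone.
- screwdriver: Screwdriver lying on the table beyond the plate; leave alone.
- screw_jar: Closed jar, 50 mm diameter, 60 mm high; leave alone.
- tape_roll: Roll of tape, 70 mm diameter, 20 mm high; leave alone.
- label_block: Block of paper labels, 70 by 100 by 30 mm; leave alone.
Mind the look-alikes: they are no part of the job. There is more than one size of the cleaner; the job needs the middle-sized. There is more than one size of the case; the job needs the smallest.

How it is judged:
On the way, in this order (a step that is already met when the one before it is completed fails the run):
1. the cover plate lies flush on the chassis over both pins, let go (z of plate in the frame of chassis between 0.087 and 0.0925 m and horizontal distance between plate and seat below 0.004 m and angle between the z axis of plate and the z axis of chassis, either way round below 0.03 rad and angle between the y axis of plate and the y axis of chassis, either way round below 0.08 rad and contact force between the fingers and plate below 0.05 N), for 0.3 s.
2. the gripper has drawn the head-cleaning disk up clear of the case (z of cleaner in the frame of case above 0.068 m and contact force between the fingers and cleaner above 0.3 N), for 0.1 s.
At the end, for the whole second after the job is handed in: Plate flush on the chassis (2.5 mm high, 4 mm aside), let go. Gripper holds the disk still, touching nothing else, within 0.2 rad of the slot's slope and direction, edge 8-60 mm out, centred to 13 mm across, 15 mm along the slot. Case diskettes moved under 20 mm, other things under 25 mm (all of step 1 and contact force between the fingers and cleaner above 0.3 N and angle between the z axis of cleaner and the z axis of mouth, either way round below 0.2 rad and angle between the x axis of cleaner and the x axis of mouth, either way round below 0.2 rad and z of cleaner in the frame of mouth between 0.008 and 0.06 m and x of cleaner in the frame of mouth between -0.013 and 0.013 m and y of cleaner in the frame of mouth between -0.015 and 0.015 m and contact force between cleaner and chassis below 0.05 N and contact force between cleaner and plate below 0.05 N and contact force between cleaner and case below 0.05 N and linear speed of cleaner below 0.03 m/s and distance of each of diskette_a, diskette_b from where it was at the start of the episode below 0.02 m and distance of each of diskette_flat, hex_key, screwdriver, screw_jar, tape_roll, label_block from where it was at the start of the episode below 0.025 m); the arm keeps its last pose, push and grip.
It fails at once if the cover plate is dropped: above the pins with no finger on it (z of plate in the frame of chassis above 0.115 m and contact force between the fingers and plate below 0.01 N).
It fails at once if a diskette or another bystander is shifted (distance of any of diskette_a, diskette_b from where it was at the start of the episode above 0.02 m or distance of any of diskette_flat, hex_key, screwdriver, screw_jar, tape_roll, label_block from where it was at the start of the episode above 0.025 m).
It also fails if it takes over 54 s, if anything falls off the work surface, if the arm or the gripper's body presses on something with over 40 N, if the wrist force passes 120 N, or if a joint passes its speed limit or range.

ROBOT

A 6-joint arm with a two-finger parallel gripper is mounted at the origin on the work surface. World frame = base frame: x ahead of the robot, y to its left, z up, the work surface at z = 0. Lengths are in m, angles in rad, forces in N, time in s.
With the tool pointing down it reaches from about 0.425 to 0.95 m from the base axis. Payload 3.5 kg.
Tool frame: the origin (TCP) lies between the finger pads; the fingertips stand 19 mm ahead of it and the grasp point (between the pads) is the TCP; z points along the fingers, y is the line along which they close (so a half turn about z gives the same grasp; the last joint's range is limited). The gripper opens to 85 mm and grips with 20 to 120 N. Pads are 22 mm wide; open, the fingers measure 114 mm over their backs; the gripper's body (76 mm by 85 mm) begins 54 mm behind the grasp point. The pads swing forward as they close: fully open they stand 13 mm farther back than shut.
Start: joints at [1.089, 0.286, 1.577, -0, 1.279, -0.15], TCP at [0.22, 0.638, 0.25] pointing down, gripper open.
Joint ranges: [-2.77, 2.77], [-0.9, 2.22], [0.21, 2.48], [-1.53, 4.67], [0.24, 2.81], [-2.84, 2.84]. Speed limits (rad/s): [2.79, 2.79, 3.14, 3.14, 3.14, 3.14].

INTERFACE

Orientations are given as a unit quaternion [x, y, z, w].
In Python, from plant import get_state, cams, ctrl gives the robot as it stands. The module is installed in compiled form; this text tells all that it offers.
- The arm moves only by the tool jog_arm, never from a script. Its argument "deltas" is text: rows parted by semicolons, each of 6 numbers parted by spaces: the shift along the world's x, y, z normalised to -1 to 1, where 1 is 0.02 m, then the turn, a rotation vector about the world's x, y, z normalised to -1 to 1, where 1 is 0.1 rad. In form: x y z ax ay az; .... A call has 1 to 20 rows; each row shifts and turns the commanded pose from where the row before left it; what a row does not reach is not made up. A row lasts 1/8 s, in which the tool goes at most 62.5 mm and 10.7 degrees, less where a joint would pass 70% of its speed; a pose out of reach is approached as far as the arm can. A call with a number of a shift or a turn outside -1 to 1 is refused whole. A call with a gripper value outside its range is refused whole. "gripper" is the opening, from 0 (shut) to 1 (fully open), set as the call begins (left out, the last holds). The fingers move at their own pace and stop on an object; "squeeze" is the grip in N (left out, the last holds). Time passes only in rows, so rows that do not move let the fingers close. It gives the time, the measured TCP pose, the force, the opening and the grip force at its end, in the units of the state.
- get_state(): the state, without advancing time (a new reading comes with each control period).
- cams.read_camera(name): name is "side" or "top"; returns a dict with "color" (480x640x3 uint8, blue, green, red), "vfov" (degrees; the focal length in pixels is half the picture's height over the tangent of half this angle, whatever the lens; pixels are square), "cx", "cy" (the principal point, pixels), "rvec" (rotation vector, rad) and "tvec" (3), from world to camera coordinates, as OpenCV has them. Camera axes: x right, y down, z forward; pixel columns grow to the right and rows downward; lengths in m; the calibration is good to about 2 mm. A picture is of the moment at which its call begins. There is no depth.
- ctrl.sign_off(): hands the job in; it is judged then, once.
The state is a dict: "time": time; "qpos": joint angles; "dq": joint speeds; "joint_efforts": joint torques, N m; "eef_pos": TCP position; "tcp_rot": TCP orientation; "contact_force": force on the tool from outside, world axes, zero at the start; "wrist_torque": the same for the moment, N m; "opening": opening from 0.0 (shut) to 1.0 (fully open); "finger_force": force on a finger pad.
Only numpy, scipy, OpenCV 4.12 (cv2) and the standard library are available. Lean on these libraries where they do the work, as an engineer would, in place of code of your own. Each camera call takes 0.05 s, during which the arm holds its last target. There are 200 camera calls.

## Working session

There is one attempt and no reset: what is moved stays moved. The work goes in short steps, Python scripts to look and compute and a tool call to move; the robot and the scene stay as the last step left them, time stands still between calls to the robot, and variables do not carry over. Pictures are saved under pics/ and viewed, at most 10 in all, crops included, and the job is handed in when it is done.

Besides the shell and the picture viewer there is one more tool, called after "Request:" as a command line: name --argument value ..., lists and objects as JSON in quotes. jog_arm: Moves the arm, as the interface text tells. Its arguments: {"type":"object","properties":{"deltas":{"type":"string"},"gripper":{"type":"number"},"squeeze":{"type":"number"}},"required":["deltas"]}

```bash
mkdir -p pics
cat > h.py <<'E'
import numpy as np, cv2
from plant import get_state, cams, ctrl
def shot(n):
    d=cams.read_camera(n); f=240/np.tan(np.radians(d["vfov"])/2)
    d["K"]=np.array([[f,0,d["cx"]],[0,f,d["cy"]],[0,0,1.]]); d["R"]=cv2.Rodrigues(np.array(d["rvec"],float))[0]
    d["t"]=np.array(d["tvec"],float).ravel(); d["C"]=-d["R"].T@d["t"]; return d
def ray(d,p):
    return d["R"].T@np.linalg.inv(d["K"])@np.array([p[0],p[1],1.])
def onz(d,p,z):
    r=ray(d,p); return d["C"]+r*(z-d["C"][2])/r[2]
def proj(d,X):
    q=d["K"]@(d["R"]@np.array(X,float).T+d["t"][:,None]); return (q[:2]/q[2]).T
E
python3 - <<'E'
from h import *
import pickle
for n in("top","side"):
    d=shot(n); cv2.imwrite(f"pics/{n}0.png",d["color"]); pickle.dump(d,open(n+"0.pkl","wb")); print(n,d["C"],d["K"][0,0],d["cx"],d["cy"],d["R"].round(3).tolist())
print(get_state())
E
```

```text
top [0.36373416 0.08954898 1.40979372] 516.967960050333 317.83727021555137 243.65244229081168 [[-0.007, -1.0, 0.02], [-0.997, 0.006, -0.074], [0.074, -0.021, -0.997]]
side [-0.14565842 -0.62825879  1.09532793] 581.1018311836767 317.5527892710158 246.53226785542435 [[0.743, -0.669, -0.014], [-0.493, -0.533, -0.687], [0.453, 0.517, -0.726]]
{'time': 0.1, 'qpos': array([ 1.08898610e+00,  2.87140668e-01,  1.57803170e+00,  2.49998512e-05,
        1.27860907e+00, -1.49973310e-01]), 'dq': array([-2.77400121e-04, -1.88553534e-03, -3.08748574e-03,  1.76747214e-03,
       -1.10258226e-03, -2.53284114e-05]), 'joint_efforts': array([ 6.71840371e-04, -4.07295156e+01, -2.93699956e+01, -1.98250304e-04,
        3.44714783e-03, -3.50058649e-06]), 'eef_pos': array([0.21959157, 0.63769614, 0.24904246]), 'tcp_rot': array([ 1.65161709e-01,  9.86265893e-01, -1.03652357e-03, -3.51362503e-04]), 'contact_force': array([-1.25993502,  0.15721531,  0.43448409]), 'wrist_torque': array([ 0.02019781, -0.02036593, -0.00438115]), 'finger_force': 0.0, 'opening': 1.004658476117798}
```

View pics/top0.png

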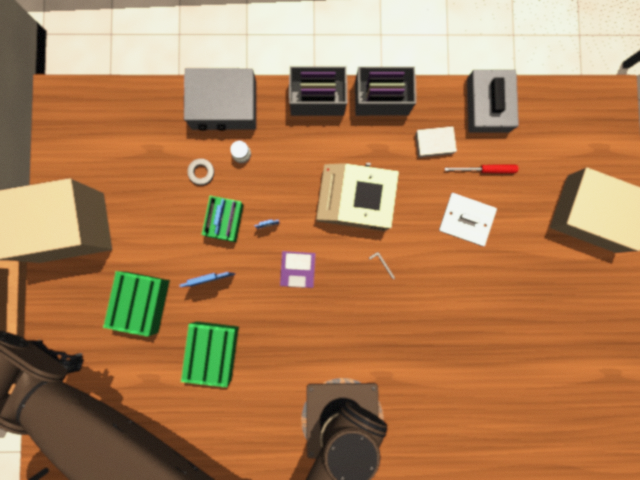

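View pics/side0.png

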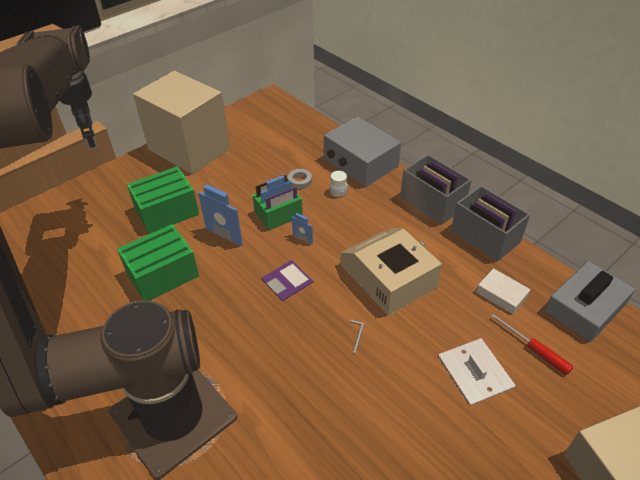

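The top view shows, of the three green cases, the smallest at (222,219); the larger ones are at (136,303) and (209,354). There are three blue cleaners: one standing in the smallest case (~(217,217)), a larger one at (207,280) and a smaller one at (267,223). The plate is at (468,219) and the chassis at (358,195), with its slope facing left towards the case. I choose the cleaner in the small case, and check it in a close crop.

Run:
```python
import cv2,numpy as np
t=cv2.imread("pics/top0.png"); s=cv2.imread("pics/side0.png")
def c(i,x,y,w,h): return cv2.resize(i[y:y+h,x:x+w],(400,300),interpolation=cv2.INTER_CUBIC)
a=np.vstack([np.hstack([c(t,186,189,80,60),c(s,240,165,80,60)]),np.hstack([c(t,306,158,104,78),c(t,430,182,80,60)])])
cv2.imwrite("pics/crop.png",a)
```

```text
(no output)
```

View pics/crop.png

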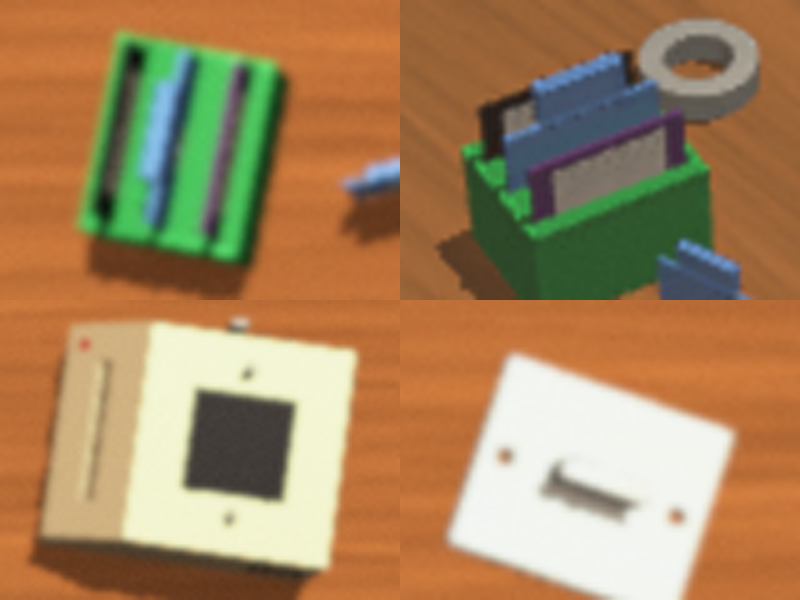

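```bash
cat >> h.py <<'E'
def mask(d,box,lo,hi,S=6):
    x,y,w,h=box; c=cv2.resize(d["color"][y:y+h,x:x+w],None,fx=S,fy=S,interpolation=cv2.INTER_CUBIC)
    return cv2.inRange(cv2.cvtColor(c,cv2.COLOR_BGR2HSV),np.array(lo),np.array(hi))
def contours(d,box,lo,hi,S=6,n=1):
    m=mask(d,box,lo,hi,S)
    cs=sorted(cv2.findContours(m,cv2.RETR_EXTERNAL,cv2.CHAIN_APPROX_NONE)[0],key=cv2.contourArea)[::-1][:n]
    return [(c[:,0]+.5)/S-.5+np.array(box[:2]) for c in cs]
def rect(d,c,z):
    P=np.array([onz(d,p,z)[:2] for p in c]); (o,s,a)=cv2.minAreaRect((P*1000).astype(np.float32)); return np.round(o,1),np.round(s,1),round(a,2)
E
cat > m.py <<'E'
from h import *
import pickle
T=pickle.load(open("top0.pkl","rb")); S=pickle.load(open("side0.pkl","rb"))
W=([0,0,150],[180,45,255])
print("plate top",rect(T,contours(T,(430,182,80,70),*W)[0],.005))
print("plate side",rect(S,contours(S,(430,330,95,80),*W)[0],.005))
Y=([20,15,190],[40,110,255])
for d,b,n in((T,(306,155,104,84),'T'),(S,(330,215,120,105),'S')):
    for lo in(190,205):
        c=contours(d,b,[18,15,lo],[40,110,255])[0]; print("chassis",n,rect(d,c,.09))
for d,b,n in((T,(195,190,55,60),'T'),(S,(245,185,65,50),'S')):
    c=contours(d,b,[50,100,60],[75,255,255])[0]; print("case",n,rect(d,c,.065))
for p in ((330,158),(345,165),(370,205)): pass
for n,d,pts in(("T",T,[(335,170),(326,190),(380,180),(470,205),(222,200),(217,217)]),("S",S,[(430,245),(365,250)])):
    for p in pts: print(n,p,cv2.cvtColor(d["color"][p[1]:p[1]+1,p[0]:p[0]+1],cv2.COLOR_BGR2HSV)[0,0])
E
python3 m.py
```

```text
plate top (array([ 534., -352.]), array([131. , 111.8]), 70.08)
plate side (array([ 539.3, -351.5]), array([130.8, 110.5]), 70.27)
chassis T (array([590.2, -42.5]), array([193.4, 152.4]), 81.8)
chassis T (array([590.7, -43.5]), array([191. , 151.1]), 81.52)
chassis S (array([592.4, -65.7]), array([139.5, 147.3]), 81.35)
chassis S (array([591. , -72.9]), array([123.2, 145.4]), 81.48)
case T (array([531.1, 310.8]), array([ 88.2, 106.3]), 78.74)
case S (array([513.6, 275.9]), array([143.9, 126.1]), 58.08)
T (335, 170) [ 18  96 208]
T (326, 190) [ 19  99 208]
T (380, 180) [ 32  33 246]
T (470, 205) [ 48   5 246]
T (222, 200) [ 92 106 185]
T (217, 217) [103 106 228]
S (430, 245) [ 14 166 171]
S (365, 250) [ 18  89 203]
```

```bash
cat > m2.py <<'E'
from h import *
import pickle
T=pickle.load(open("top0.pkl","rb")); S=pickle.load(open("side0.pkl","rb"))
for d,b,n in((T,(306,155,104,84),'T'),(S,(330,215,120,105),'S')):
    print("chassis top",n,rect(d,contours(d,b,[20,8,200],[45,70,255])[0],.09))
    # dark spots: pins, window
    x,y,w,h=b; c=cv2.resize(d["color"][y:y+h,x:x+w],None,fx=6,fy=6,interpolation=cv2.INTER_CUBIC)
    m=cv2.inRange(cv2.cvtColor(c,cv2.COLOR_BGR2HSV),np.array([0,0,0]),np.array([180,255,165]))
    for q in cv2.findContours(m,cv2.RETR_LIST,cv2.CHAIN_APPROX_NONE)[0]:
        a=cv2.contourArea(q)/36
        if 3<a<900:
            o=(q[:,0].mean(0)+.5)/6-.5+np.array([x,y]); print(n,"dark",a.round(1),o.round(1),(onz(d,o,.09)*1000).round(1),(onz(d,o,.1)*1000).round(1))
for d,b,n in((T,(430,182,80,70),'T'),(S,(430,330,95,80),'S')):
    x,y,w,h=b; c=cv2.resize(d["color"][y:y+h,x:x+w],None,fx=6,fy=6,interpolation=cv2.INTER_CUBIC)
    m=cv2.inRange(cv2.cvtColor(c,cv2.COLOR_BGR2HSV),np.array([0,45,0]),np.array([180,255,255]))
    for q in cv2.findContours(m,cv2.RETR_LIST,cv2.CHAIN_APPROX_NONE)[0]:
        a=cv2.contourArea(q)/36
        if 1<a<100:
            o=(q[:,0].mean(0)+.5)/6-.5+np.array([x,y]); print(n,"hole",a.round(1),o.round(1),(onz(d,o,.005)*1000).round(1))
# case green top T rect; slot
for lo in([50,100,130],[50,100,100]):
  print("case T",rect(T,contours(T,(195,190,55,60),lo,[80,255,255])[0],.065))
c=contours(T,(195,190,55,65),[95,80,80],[115,255,255])[0]; print("clean T .12",rect(T,c,.12))
for z in(.099,.125): print(rect(T,c,z))
cc=contours(S,(245,170,75,55),[95,80,80],[115,255,255],n=2)
q=cv2.approxPolyDP(cc[0].astype(np.float32)[:,None],1.2,True)[:,0]; print(len(cc[0]),q.round(1).tolist())
q=cv2.approxPolyDP(c.astype(np.float32)[:,None],1.0,True)[:,0]; print(q.round(1).tolist())
E
python3 m2.py
```

```text
chassis top T (array([586.7, -67.1]), array([139.6, 148.7]), 81.42)Traceback (most recent call last):
  File "m2.py", line 12, in <module>
    o=(q[:,0].mean(0)+.5)/6-.5+np.array([x,y]); print(n,"dark",a.round(1),o.round(1),(onz(d,o,.09)*1000).round(1),(onz(d,o,.1)*1000).round(1))
                                                               ^^^^^^^
AttributeError: 'float' object has no attribute 'round'
```

```bash
sed -i 's/a.round(1)/round(a,1)/' m2.py; python3 m2.py
```

```text
chassis top T (array([586.7, -67.1]), array([139.6, 148.7]), 81.42)
T dark 675.0 [367.7 195.3] [586.5 -67.6  90. ] [584.8 -66.4 100. ]
T dark 44.9 [319.9 185.2] [613.4  55.9  90. ] [611.5  56.2 100. ]
T dark 7.5 [366.9 165.1] [665.8 -66.5  90. ] [663.5 -65.3 100. ]Traceback (most recent call last):
  File "m2.py", line 5, in <module>
    print("chassis top",n,rect(d,contours(d,b,[20,8,200],[45,70,255])[0],.09))
                                 ~~~~~~~~~~~~~~~~~~~~~~~~~~~~~~~~~~~~^^^
IndexError: list index out of range
```

```bash
sed -i 's/\[20,8,200\],\[45,70,255\]/([20,8,200] if n=="T" else [21,20,150]),[45,95,255]/' m2.py
python3 - <<'E'
from h import *
import pickle
S=pickle.load(open("side0.pkl","rb"))
h=cv2.cvtColor(S["color"],cv2.COLOR_BGR2HSV)
for p in [(420,262),(380,250),(372,275),(400,290),(365,245),(280,190),(270,215)]: print(p,h[p[1],p[0]])
E
python3 m2.py
```

```text
(420, 262) [ 19  89 204]
(380, 250) [ 18  88 204]
(372, 275) [17 86 98]
(400, 290) [ 17  86 119]
(365, 245) [ 19  86 148]
(280, 190) [105  97 103]
(270, 215) [ 59 127  86]
chassis top T (array([587.3, -66.2]), array([143.6, 149.8]), 81.39)
T dark 675.0 [367.7 195.3] [586.5 -67.6  90. ] [584.8 -66.4 100. ]
T dark 44.9 [319.9 185.2] [613.4  55.9  90. ] [611.5  56.2 100. ]
T dark 7.5 [366.9 165.1] [665.8 -66.5  90. ] [663.5 -65.3 100. ]
chassis top S (array([601.5,   1.7]), array([3.4, 2.8]), 43.87)
S dark 4.0 [356.4 314.4] [ 407.9 -117.1   90. ] [ 402.4 -122.2  100. ]
S dark 8.0 [371.6 315.7] [ 429.4 -141.6   90. ] [ 423.7 -146.4  100. ]
S dark 3.2 [351.6 310.4] [ 407.8 -102.7   90. ] [ 402.3 -107.9  100. ]
S dark 11.2 [342.4 308.6] [396.6 -85.6  90. ] [391.2 -91.  100. ]
S dark 121.6 [335.6 314.4] [375.1 -87.1  90. ] [369.9 -92.5 100. ]
S dark 23.6 [363.3 306.9] [ 433. -113.   90.] [ 427.2 -118.1  100. ]
S dark 18.4 [343.9 303.7] [408.2 -78.1  90. ] [402.7 -83.6 100. ]
S dark 9.3 [336.  296.6] [409.1 -52.1  90. ] [403.6 -57.8 100. ]
S dark 16.5 [380.1 265.8] [545.6 -55.4  90. ] [538.7
[... 1235 characters left out ...]
 [284.6000061035156, 181.60000610351562], [282.8999938964844, 175.60000610351562], [266.6000061035156, 181.10000610351562], [267.20001220703125, 189.10000610351562], [260.1000061035156, 192.10000610351562], [261.6000061035156, 202.10000610351562], [264.6000061035156, 201.1999969482422], [265.3999938964844, 197.39999389648438], [290.8999938964844, 187.39999389648438]]
[[222.8000030517578, 200.10000610351562], [220.89999389648438, 204.39999389648438], [217.1999969482422, 206.1999969482422], [214.10000610351562, 221.1999969482422], [215.89999389648438, 225.1999969482422], [215.10000610351562, 231.60000610351562], [216.8000030517578, 233.10000610351562], [223.89999389648438, 202.10000610351562]]
```

The crop shows the cleaner with its thick grip in the middle compartment of the smallest case; plain diskettes stand either side. Measured plate, chassis and case sizes match the given ones, so I start moving.

Request:
jog_arm --deltas "0.99 -1 0 0 0 -0.99;0.99 -1 0 0 0 -0.99;0.99 -1 0 0 0 -0.99;0.99 -1 0 0 0 -0.99;0.99 -1 0 0 0 -0.99;0.99 -1 0 0 0 -0.99;0.99 -1 0 0 0 -0.99;0.99 -1 0 0 0 -0.99;0.99 -1 0 0 0 -0.99;0.99 -1 0 0 0 -0.99;0.99 -1 0 0 0 -0.99;0.99 -1 0 0 0 -0.99;0.99 -1 0 0 0 -0.99;0.99 -1 0 0 0 -0.99;0.99 -1 0 0 0 -0.99;0.99 -1 0 0 0 -0.99;0 -1 0 0 0 0;0 -1 0 0 0 0;0 -1 0 0 0 0;0 -1 0 0 0 0" --gripper 1

```text
time: 2.6
eef_pos: [0.5361, 0.2371, 0.2505]
tcp_rot: [0.818, 0.576, 0.0, 0.0]
contact_force: [1.1, 0.5, -0.1]
opening: 1.004
finger_force: 0.0
```

Request:
jog_arm --deltas "0 -1 0 0 0 0;0 -1 0 0 0 0;0 -1 0 0 0 0;0 -1 0 0 0 0;0 -1 0 0 0 0;0 -1 0 0 0 0;0 -1 0 0 0 0;0 -1 0 0 0 0;0 -1 0 0 0 0;0 -1 0 0 0 0;0 -1 0 0 0 0;0 -1 0 0 0 0;0 -1 0 0 0 0;0 -1 0 0 0 0;0 -1 0 0 0 0;0 -1 0 0 0 0;0 -1 0 0 0 0;0 -1 0 0 0 0;0 -1 0 0 0 0;0 -1 0 0 0 0"

```text
time: 5.1
eef_pos: [0.5366, -0.1632, 0.2503]
tcp_rot: [0.818, 0.575, 0.0, 0.0]
contact_force: [-0.2, 0.4, 0.5]
opening: 0.998
finger_force: 0.0
```

Request:
jog_arm --deltas "0 -1 -1 0 0 0;0 -1 -1 0 0 0;0 -1 -1 0 0 0;0 -1 -1 0 0 0;0 -1 -1 0 0 0;0 -1 -1 0 0 0;0 -1 0 0 0 0;0 -1 0 0 0 0;0 -1 0 0 0 0;0 -0.5 0 0 0 0;0 0 0 0 0 0;0 0 0 0 0 0"

```text
time: 6.6
eef_pos: [0.5367, -0.3513, 0.1304]
tcp_rot: [0.818, 0.575, 0.0, -0.0]
contact_force: [-0.9, -0.3, 0.2]
opening: 1.003
finger_force: 0.0
```

Request:
jog_arm --deltas "0 0 -1 0 0 0;0 0 -1 0 0 0;0 0 -1 0 0 0;0 0 -1 0 0 0;0 0 -0.6 0 0 0;0 0 -0.5 0 0 0;0 0 0 0 0 0"

```text
time: 7.48
eef_pos: [0.5363, -0.3516, 0.0275]
tcp_rot: [0.818, 0.575, -0.0, -0.001]
contact_force: [0.6, 0.7, 0.5]
opening: 1.002
finger_force: 0.0
```

Request:
jog_arm --deltas "0 0 0 0 0 0;0 0 0 0 0 0;0 0 0 0 0 0;0 0 0 0 0 0;0 0 0 0 0 0;0 0 0 0 0 0;0 0 0 0 0 0;0 0 0 0 0 0" --gripper 0 --squeeze 60

```text
time: 8.48
eef_pos: [0.5369, -0.352, 0.0288]
tcp_rot: [0.818, 0.575, 0.0, 0.0]
contact_force: [-0.9, 0.0, 4.3]
opening: 0.126
finger_force: 62.6
```

Request:
jog_arm --deltas "0 0 0.5 0 0 0;0 0 1 0 0 0;0 0 1 0 0 0;0 0 1 0 0 0;0 0 1 0 0 0;0 0 1 0 0 0;0 0 1 0 0 0;0 0 1 0 0 0;0 0 0.5 0 0 0.98;0 0 0 0 0 0.98"

```text
time: 9.72
eef_pos: [0.5372, -0.3524, 0.1906]
tcp_rot: [0.757, 0.654, 0.0, 0.001]
contact_force: [-0.3, 0.1, -1.8]
opening: 0.123
finger_force: 61.7
```

Request:
jog_arm --deltas "0.2 1 0 0 0 0.98;0.2 1 0 0 0 0.98;0.2 1 0 0 0 0.98;0.2 1 0 0 0 0.98;0.2 1 0 0 0 0.98;0.2 1 0 0 0 0.98;0.2 1 0 0 0 0.98;0.2 1 0 0 0 0.98;0.2 1 0 0 0 0.98;0.2 1 0 0 0 0.98;0.2 1 0 0 0 0.98;0.2 1 0 0 0 0.98;0.2 1 0 0 0 0.98;0 1 0 0 0 0.98;0 0.2 0 0 0 0.98;0 0 0 0 0 0.98;0 0 0 0 0 0;0 0 0 0 0 0"

```text
time: 11.98
eef_pos: [0.5887, -0.0679, 0.1886]
tcp_rot: [0.077, 0.997, -0.0, 0.0]
contact_force: [-0.3, -0.2, -3.0]
opening: 0.122
finger_force: 61.6
```

Run:
```python
from h import *
for n in("top","side"):
    d=shot(n); cv2.imwrite(f"pics/{n}1.png",d["color"])
    import pickle; pickle.dump(d,open(n+"1.pkl","wb"))
a=np.hstack([cv2.resize(cv2.imread(f"pics/{n}1.png")[y:y+120,x:x+160],(400,300)) for n,x,y in(("top",290,120),("side",320,150))])
cv2.imwrite("pics/c1.png",a); s=get_state(); print(s["eef_pos"],s["tcp_rot"],s["qpos"])
```

```text
[ 0.58863995 -0.06795244  0.18846922] [ 7.63845067e-02  9.97078436e-01  1.20953878e-05 -8.76092543e-06] [-2.86053943e-01  1.64811643e-01  1.83822235e+00  2.20427584e-05
  1.13858083e+00 -1.70394154e+00]
```

View pics/c1.png

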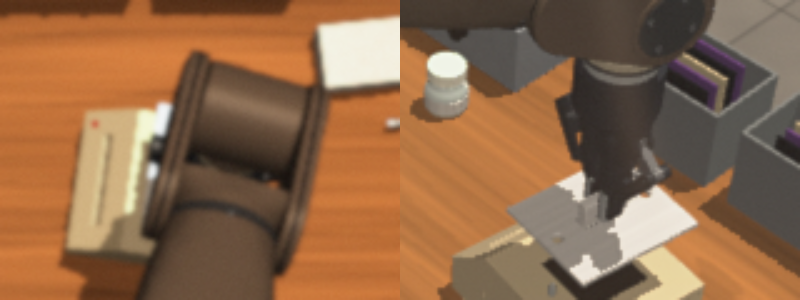

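The side view shows the plate held level above the chassis (centre ≈ (400,240) in full side image), with the left, near and right corners visible; the top view is blocked by the wrist. I measure the corners in the side view.

Run:
```python
from h import *
import pickle
d=pickle.load(open("side1.pkl","rb")); z=.0051+.1885-.0288
h=cv2.cvtColor(d["color"],cv2.COLOR_BGR2HSV)
for p in [(372,232),(380,245),(430,240),(400,222),(392,255),(375,258)]: print(p,h[p[1],p[0]])
for lo in (100,115):
  c=contours(d,(355,210,90,60),[0,0,lo],[180,50,255])[0]
  print(rect(d,c,z)); q=cv2.approxPolyDP(cv2.convexHull(c.astype(np.float32)),1.5,True)[:,0]
  for p in q: print(p.round(1),(onz(d,p,z)*1000).round(1))
```

```text
(372, 232) [ 16  34 141]
(380, 245) [ 17  38 136]
(430, 240) [ 18  19 238]
(400, 222) [10 58 53]
(392, 255) [ 19  28 231]
(375, 258) [ 18  85 141]
(array([590.7, -67.9]), array([113.3, 132.7]), 81.68)
[362.9 233.1] [537.1  -3.6 164.8]
[393.4 218.6] [621.9 -18.1 164.8]
[421.2 223.2] [657.  -71.7 164.8]
[438.2 239.6] [ 645.2 -131.5  164.8]
[393.2 264.1] [ 518.4 -113.5  164.8]
(array([590.9, -67.6]), array([112.7, 132.4]), 81.68)
[362.9 233.1] [537.1  -3.6 164.8]
[393.2 218.6] [621.6 -17.8 164.8]
[421.2 223.4] [656.6 -72.  164.8]
[438.2 239.6] [ 645.2 -131.5  164.8]
[392.9 263.9] [ 518.3 -112.7  164.8]
```

Request:
jog_arm --deltas "0.05 0.06 -1 0 0 0;0 0 -1 0 0 0;0 0 -0.4 0 0 0;0 0 0 0 0 0;0 0 0 0 0 0"

```text
time: 12.7
eef_pos: [0.5901, -0.0668, 0.1408]
tcp_rot: [0.076, 0.997, -0.0, 0.0]
contact_force: [0.7, 0.1, -0.8]
opening: 0.131
finger_force: 61.7
```

Run:
```python
from h import *
import pickle
d=shot("side"); s=get_state(); print(s["eef_pos"],s["contact_force"])
z=.0051+s["eef_pos"][2]-.0288
c=contours(d,(340,215,115,85),[0,0,108],[180,50,255])[0]
print(rect(d,c,z)); q=cv2.approxPolyDP(cv2.convexHull(c.astype(np.float32)),1.5,True)[:,0]
for p in q: print(p.round(1),(onz(d,p,z)*1000).round(1))
pickle.dump(d,open("side2.pkl","wb"))
cv2.imwrite("pics/c2.png",cv2.resize(d["color"][215:305,335:455],(800,600),interpolation=cv2.INTER_CUBIC))
```

```text
[ 0.59026278 -0.06680767  0.14116119] [ 0.85789905  0.8948639  -3.24816743]
(array([591. , -66.1]), array([113.6, 134.6]), 81.54)
[361.6 247.9] [535.4  -3.8 117.5]
[391.1 232.2] [622.6 -15.1 117.5]
[419.9 238.1] [657.9 -74.  117.5]
[435.2 253.6] [ 646.  -130.4  117.5]
[391.1 277.8] [ 519.2 -111.6  117.5]
```

View pics/c2.png

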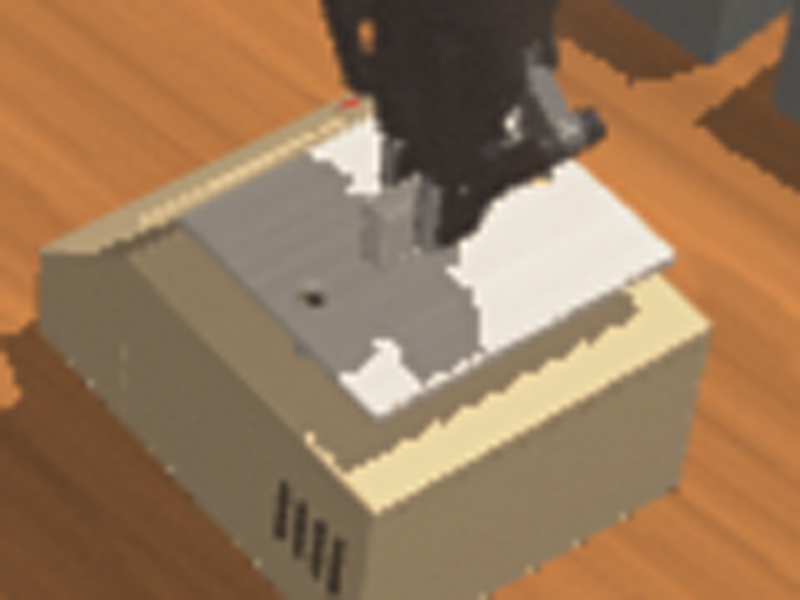

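Run:
```python
from h import *
import pickle
d=pickle.load(open("side2.pkl","rb")); d0=pickle.load(open("side0.pkl","rb")); z=.1175
def C(x,y): return (335+(x+.5)/6.6667-.5,215+(y+.5)/6.6667-.5)
cn,cr=onz(d,C(377,513),.09),onz(d,C(710,325),.09)
pn,pr=onz(d,C(380,409),z),onz(d,C(676,256),z)
print(cn,cr,np.linalg.norm(cn-cr),pn,pr,np.linalg.norm(pn-pr))
print("want off",(12.1,13.3),(-7.7,16.3),"got",(pn-cn)*1e3,(pr-cr)*1e3)
print("hole",onz(d,C(314,297),z), "pin",onz(d0,(380.1,265.8),.0965))
x,y,w,h=375,258,12,14
# pin pixels in start picture
g=cv2.cvtColor(d0["color"],cv2.COLOR_BGR2GRAY)[y:y+h,x:x+w]; print(g)
m=mask(d,(372,250,18,16),[0,0,0],[180,255,110]); ys,xs=np.nonzero(m); print((xs.mean()+.5)/6-.5+372,(ys.mean()+.5)/6-.5+250)
```

```text
[ 0.50858815 -0.124487    0.09      ] [ 0.65449184 -0.14536317  0.09      ] 0.14738962307405887 [ 0.52379144 -0.10874001  0.1175    ] [ 0.64867685 -0.13028949  0.1175    ] 0.12673099458710896
want off (12.1, 13.3) (-7.7, 16.3) got [15.20328713 15.74699105 27.5       ] [-5.81499595 15.07367507 27.5       ]
hole [ 0.54403594 -0.05936637  0.1175    ] pin [ 0.54125121 -0.05896821  0.0965    ]
[[179 180 182 174 120  60  41  41  43  41  44  42]
 [179 180 180 181 174 117  58  39  40  41  41  44]
 [178 179 181 181 183 173 103  54  42  42  41  42]
 [179 179 180 181 182 182 174 120  61  41  42  41]
 [180 180 179 181 182 180 184 175 121  58  41  41]
 [180 180 180 181 177 167 177 182 176 101  53  40]
 [180 180 181 178 122 122 139 148 180 175 120  62]
 [180 181 182 178 102  97 114 144 179 183 176 121]
 [181 180 182 174 100  90 102 143 178 182 182 175]
 [180 181 178 131  87  89 105 156 179 181 181 184]
 [181 180 181 172 117 115 137 174 182 181 181 181]
 [179 180 180 182 177 176 179 181 181 180 181 180]
 [180 181 179 179 181 181 180 181 181 180 181 180]
 [181 181 180 180 180 180 181 182 181 180 180 180]]
381.6747311827957 259.4516129032258
```

Run:
```python
from h import *
import pickle
d0=pickle.load(open("side0.pkl","rb")); T=pickle.load(open("top0.pkl","rb"))
print("tip",onz(d0,(380.9,263.5),.103),"base",onz(d0,(380.3,268),.09))
g=cv2.cvtColor(T["color"],cv2.COLOR_BGR2GRAY); print(g[172:181,364:376]);print(g[209:219,360:372])
g=cv2.cvtColor(d0["color"],cv2.COLOR_BGR2GRAY);print(g[241:253,408:420])
print("mid of holes S0 vs TCP ok")
```

```text
tip [ 0.5431941  -0.05905298  0.103     ] base [ 0.54117618 -0.0602485   0.09      ]
[[241 241 241 241 241 241 241 241 241 241 241 242]
 [241 242 241 242 241 240 237 237 240 240 241 242]
 [241 241 241 240 240 235 229 229 234 238 241 241]
 [241 241 241 240 236 223 207 213 226 235 240 240]
 [241 241 241 239 229 196 171 190 219 233 240 241]
 [241 241 240 236 218 171 150 183 222 235 239 241]
 [242 242 241 236 219 190 186 212 231 239 241 241]
 [240 241 241 238 232 227 226 234 239 241 242 242]
 [232 234 236 237 237 237 237 239 240 241 241 240]]
[[235 233 230 226 224 220 219 212 205 193 180 168]
 [240 240 239 237 237 236 236 235 232 230 226 222]
 [240 240 240 240 238 235 235 236 239 237 237 237]
 [240 240 240 239 232 226 226 233 238 240 240 240]
 [240 240 238 233 218 201 207 227 235 240 240 240]
 [240 240 237 227 196 174 187 219 234 239 240 240]
 [240 239 238 229 193 165 189 222 235 238 240 240]
 [239 240 239 233 213 197 214 231 237 240 240 240]
 [240 239 240 237 231 229 233 237 240 240 240 240]
 [239 240 240 239 238 238 239 239 240 241 240 240]]
[[179 179 179 178 179 178 177 179 176 160 127 119]
 [180 179 179 178 179 178 179 179 179 176 159 130]
 [178 178 180 180 178 179 178 177 178 178 176 161]
 [178 179 179 179 179 180 178 179 178 177 179 177]
 [180 180 179 179 180 174 168 170 175 178 177 178]
 [178 179 180 180 177 123 123 142 145 175 178 176]
 [180 179 180 182 174 102 100 116 155 177 179 178]
 [181 178 181 172 116  86  90 109 157 178 179 177]
 [182 181 177 128  92  84  89 109 172 178 178 177]
 [172 183 182 172 120 103 106 137 175 179 178 178]
 [100 171 183 182 176 175 175 177 179 179 178 178]
 [ 48 100 171 182 181 181 180 180 180 179 178 178]]
mid of holes S0 vs TCP ok
```

Request:
jog_arm --deltas "-0.07 0 0 0 0 0;0 0 -0.3 0 0 0;0 0 -0.2 0 0 0;0 0 -0.1 0 0 0;0 0 0 0 0 0;0 0 0 0 0 0"

```text
time: 13.5
eef_pos: [0.5883, -0.0667, 0.1284]
tcp_rot: [0.076, 0.997, -0.0, 0.0]
contact_force: [0.3, -0.1, -3.3]
opening: 0.127
finger_force: 61.7
```

Request:
jog_arm --deltas "0 0 -0.1 0 0 0;0 0 -0.1 0 0 0;0 0 0 0 0 0"

```text
time: 13.88
eef_pos: [0.5881, -0.0666, 0.124]
tcp_rot: [0.076, 0.997, 0.0, -0.0]
contact_force: [1.1, 0.1, -2.7]
opening: 0.124
finger_force: 61.6
```

Request:
jog_arm --deltas "0 0 -0.1 0 0 0;0 0 -0.1 0 0 0;0 0 0 0 0 0"

```text
time: 14.25
eef_pos: [0.5881, -0.0666, 0.12]
tcp_rot: [0.076, 0.997, 0.0, -0.0]
contact_force: [0.0, 0.3, -2.8]
opening: 0.129
finger_force: 61.6
```

Request:
jog_arm --deltas "0 0 -0.06 0 0 0;0 0 -0.05 0 0 0;0 0 0 0 0 0"

```text
time: 14.62
eef_pos: [0.5884, -0.0667, 0.1188]
tcp_rot: [0.076, 0.997, -0.0, 0.0]
contact_force: [-2.4, -0.1, 2.0]
opening: 0.126
finger_force: 62.3
```

Request:
jog_arm --deltas "0 0 0 0 0 0;0 0 0 0 0 0;0 0 0 0 0 0;0 0 0 0 0 0;0 0 0 0 0 0;0 0 0 0 0 0;0 0 0.2 0 0 0;0 0 1 0 0 0;0 0 1 0 0 0;0 0 1 0 0 0;0 1 1 0 0 0;0 1 1 0 0 0;0 1 1 0 0 0;0 1 0.5 0 0 0;0 1 0 0 0 0;0 1 0 0 0 0;0 1 0 0 0 0;0 1 0 0 0 0;0 1 0 0 0 0" --gripper 1

```text
time: 17.0
eef_pos: [0.5881, 0.1147, 0.2518]
tcp_rot: [0.076, 0.997, -0.0, -0.0]
contact_force: [-0.1, 1.2, 0.3]
opening: 0.999
finger_force: 0.0
```

Run:
```python
from h import *
import pickle
for n,b,lo in(("side",(335,215,120,90),120),("top",(320,150,100,90),200)):
    d=shot(n); pickle.dump(d,open(n+"3.pkl","wb"))
    c=contours(d,b,[0,0,lo],[180,28 if n=="top" else 50,255])[0]
    for z in(.095,): print(n,rect(d,c,z))
    cv2.imwrite(f"pics/{n}3.png",d["color"])
print(get_state()["eef_pos"],get_state()["qpos"])
a=np.hstack([cv2.resize(cv2.imread(f"pics/{n}3.png")[y:y+120,x:x+160],(400,300)) for n,x,y in(("top",290,130),("side",320,200))])
cv2.imwrite("pics/c3.png",a)
# cleaner grip
T=pickle.load(open("top0.pkl","rb")); S=pickle.load(open("side0.pkl","rb"))
print("grip top side view corners z=.125:")
for p in((282.9,175.6),(266.6,181.1)): print(onz(S,p,.125))
print("shell top corners z=.099"); 
for p in((290.4,181.1),(260.1,192.1)): print(onz(S,p,.099))
print("T grip");
for p in((220.9,204.4),(217.2,206.2),(214.1,221.2)): print(onz(T,p,.125))
for p in((222.8,200.1),(216.8,233.1),(215.1,231.6),(223.9,202.1)): print("shell",onz(T,p,.099))
```

```text
side (array([591.2, -65.7]), array([113. , 132.8]), 81.19)
top (array([587.7, -67.7]), array([118. , 135.5]), 81.29)
[0.5880738  0.11541338 0.25195612] [ 2.44720097e-02  1.20294782e-01  1.76714932e+00  4.06244795e-04
  1.25442544e+00 -1.39699854e+00]
grip top side view corners z=.125:
[0.5629683 0.3133103 0.125    ]
[0.51806455 0.32499625 0.125     ]
shell top corners z=.099
[0.58200915 0.30753139 0.099     ]
[0.49596292 0.32756106 0.099     ]
T grip
[0.55904579 0.30440194 0.125     ]
[0.55455155 0.31357438 0.125     ]
[0.51691546 0.32099117 0.125     ]
shell [0.57403551 0.30399792 0.099     ]
shell [0.48960987 0.31861611 0.099     ]
shell [0.49345477 0.32294153 0.099     ]
shell [0.56887996 0.3011704  0.099     ]
```

View pics/c3.png

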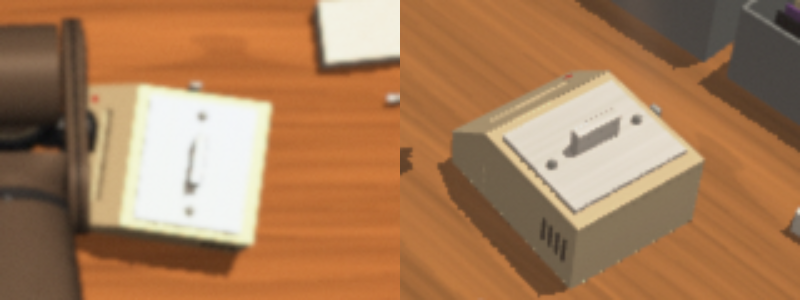

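The crop shows the plate lying flush, with both pins visible in its holes (top (200,115)/(190,212), side (550,165)/(637,120)); step 1 is done. On to the cleaner.

Request:
jog_arm --deltas "-0.26 0.99 0 0 0 -0.1;-0.26 0.99 0 0 0 -0.1;-0.26 0.99 0 0 0 -0.1;-0.26 0.99 0 0 0 -0.1;-0.26 0.99 0 0 0 -0.04;-0.26 0.99 0 0 0 0;-0.26 0.99 0 0 0 0;-0.26 0.99 0 0 0 0;-0.26 0.99 -1 0 0 0;-0.26 0.99 -1 0 0 0;0 0 -1 0 0 0;0 0 -1 0 0 0;0 0 0 0 0 0;0 0 0 0 0 0"

```text
time: 18.85
eef_pos: [0.5369, 0.311, 0.1725]
tcp_rot: [0.098, 0.995, 0.0, 0.0]
contact_force: [0.5, 0.3, 0.6]
opening: 0.999
finger_force: 0.0
```

Run:
```python
from h import *
d=shot("side"); print(get_state()["eef_pos"],get_state()["tcp_rot"])
cv2.imwrite("pics/c4.png",cv2.resize(d["color"][130:250,200:360],(800,600),interpolation=cv2.INTER_CUBIC))
```

```text
[0.53711881 0.31114889 0.17314809] [9.81342115e-02 9.95172743e-01 4.03348909e-04 8.51380187e-04]
```

View pics/c4.png

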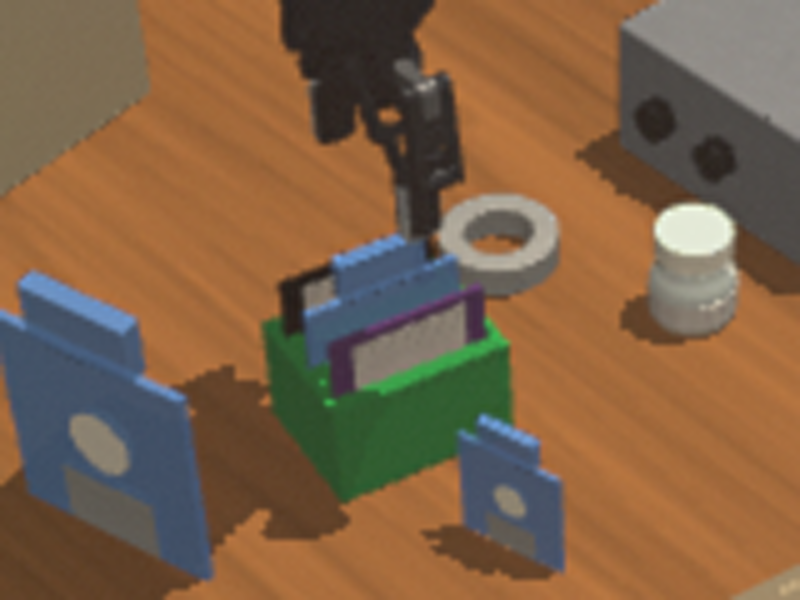

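The crop shows the fingers over the cleaner's grip at (380,255), either side of it, clear of the diskettes.

Request:
jog_arm --deltas "0 0.1 -1 0 0 0;0 0 -1 0 0 0;0 0 -0.6 0 0 0;0 0 0 0 0 0"

```text
time: 19.4
eef_pos: [0.535, 0.313, 0.1178]
tcp_rot: [0.098, 0.995, -0.001, -0.002]
contact_force: [-0.5, -0.5, -0.0]
opening: 0.998
finger_force: 0.0
```

Request:
jog_arm --deltas "0 0 0 0 0 0;0 0 0 0 0 0;0 0 0 0 0 0;0 0 0 0 0 0;0 0 0 0 0 0;0 0 0 0 0 0;0 0 0 0 0 0;0 0 0 0 0 0" --gripper 0 --squeeze 40

```text
time: 20.4
eef_pos: [0.5366, 0.3135, 0.1206]
tcp_rot: [0.098, 0.995, 0.0, 0.0]
contact_force: [-0.8, 0.9, 3.1]
opening: 0.11
finger_force: 41.4
```

Request:
jog_arm --deltas "0 0 0.4 0 0 0;0 0 0.6 0 0 0;0 0 0.8 0 0 0;0 0 1 0 0 0;0 0 1 0 0 0;0 0 1 0 0 0;0 0 1 0 0 0;0 0 1 0 0 0;0 0 1 0 0 0;0 0 1 0 0 0;0 0 0 0 0 0;0 0 0 0 0 0"

```text
time: 21.9
eef_pos: [0.5359, 0.3133, 0.2954]
tcp_rot: [0.098, 0.995, -0.0, -0.001]
contact_force: [-0.9, -0.5, -0.5]
opening: 0.108
finger_force: 41.1
```

Run:
```python
from h import *
import pickle
for n in("side","top"):
    d=shot(n); pickle.dump(d,open(n+"5.pkl","wb")); cv2.imwrite(f"pics/{n}5.png",d["color"])
s=get_state(); print(s["eef_pos"],s["qpos"])
a=np.hstack([cv2.resize(cv2.imread(f"pics/{n}5.png")[y:y+150,x:x+200],(400,300),interpolation=cv2.INTER_CUBIC) for n,x,y in(("top",130,130),("side",190,90))])
cv2.imwrite("pics/c5.png",a)
```

```text
[0.53571102 0.31318625 0.29459803] [ 3.65721970e-01  1.38477809e-01  1.66881461e+00 -4.00791093e-05
  1.33691709e+00 -1.00928315e+00]
```

View pics/c5.png

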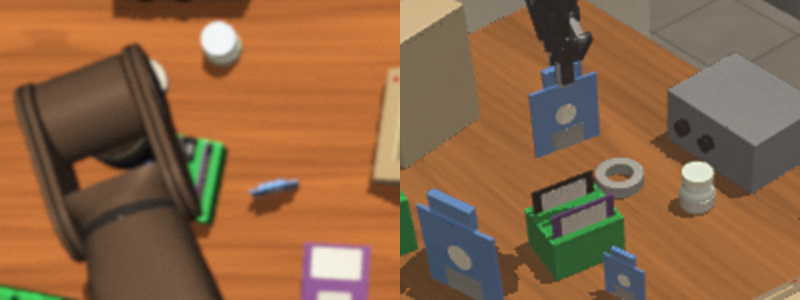

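The cleaner hangs clear of the case at side crop (565,110), and both plain diskettes are still in place. Next I check its lower edge against the TCP and tip it.

Run:
```python
from h import *
import pickle
d=pickle.load(open("side5.pkl","rb"))
c=contours(d,(245,115,60,60),[95,80,60],[118,255,255])[0]
q=cv2.approxPolyDP(cv2.convexHull(c.astype(np.float32)),1.5,True)[:,0]
for p in q: print(p.round(1),onz(d,p,.179).round(4),onz(d,p,.273).round(4))
```

```text
[278.8 119.8] [0.6676 0.4524 0.179 ] [0.5841 0.3415 0.273 ]
[287.1 126.1] [0.6651 0.4139 0.179 ] [0.5819 0.307  0.273 ]
[288.9 155.8] [0.5852 0.3112 0.179 ] [0.5102 0.2148 0.273 ]
[258.2 167.8] [0.498  0.3265 0.179 ] [0.4319 0.2285 0.273 ]
[254.2 137.1] [0.5695 0.4352 0.179 ] [0.4961 0.3261 0.273 ]
[261.1 124.8] [0.6175 0.467  0.179 ] [0.5393 0.3547 0.273 ]
```

Request:
jog_arm --deltas "0.4 -1 0 0 0 0.46;0.4 -1 0 -0.986 0.149 0;0.4 -1 0 -0.986 0.149 0;0.4 -1 0 -0.986 0.149 0;0.4 -1 0 -0.986 0.149 0;0 0 0 0 0 0"

```text
time: 22.75
eef_pos: [0.576, 0.2133, 0.2939]
tcp_rot: [0.073, 0.977, -0.198, -0.017]
contact_force: [-0.3, 0.8, -1.3]
opening: 0.108
finger_force: 41.0
```

```bash
python3 -c "
from h import *
s=get_state();print(s['eef_pos'],s['tcp_rot'],s['qpos'],s['finger_force'])"
```

```text
[0.57604714 0.21329029 0.29394382] [ 0.07324184  0.97740184 -0.1976057  -0.01653083] [ 0.31974736  0.24220407  1.58339691 -0.35304157  1.51156693 -1.04541828] 41.008906960487366
```

Request:
jog_arm --deltas "0.4 -0.9 0 -0.986 0.149 0;0.4 -0.9 0 -0.986 0.149 0;0.4 -0.9 0 -0.986 0.149 0;0.4 -0.9 -0.5 0 0 0;0.35 -0.98 -0.5 0 0 0;0 0 -1 0 0 0;0 0 -1 0 0 0;0 0 -0.5 0 0 0;0 0 0 0 0 0;0 0 0 0 0 0"

```text
time: 24.0
eef_pos: [0.6156, 0.1222, 0.2268]
tcp_rot: [0.07, 0.937, -0.341, -0.025]
contact_force: [-0.6, -0.2, 0.5]
opening: 0.107
finger_force: 41.0
```

```bash
cat > chk.py <<'E'
from h import *
import pickle,sys
from scipy.spatial.transform import Rotation as R
s=get_state();print(s['eef_pos'],s['qpos'],s['finger_force'],s['contact_force'])
r=R.from_quat(s['tcp_rot']).as_matrix(); cx=np.array([-.1495,-.9888,0]); cy=np.array([.9888,-.1495,0])
mz=-np.sin(np.radians(40))*cx+np.array([0,0,np.cos(np.radians(40))]); mx=np.cross(cy,mz)
mo=np.array([.5884,-.0666,.0675])-96.8e-3*cx; tip=s['eef_pos']+r[:,2]*.1156
print("ang z",np.arccos(-r[:,2]@mz),"ang x",np.arccos(abs(r[:,1]@mx)),"tip in mouth",(tip-mo)@mx,(tip-mo)@cy,(tip-mo)@mz)
for n in("side","top"):
    d=shot(n); cv2.imwrite(f"pics/{n}6.png",d["color"]); pickle.dump(d,open(n+"6.pkl","wb"))
cv2.imwrite("pics/c6.png",np.hstack([cv2.resize(cv2.imread(f"pics/{n}6.png")[y:y+150,x:x+200],(400,300),interpolation=cv2.INTER_CUBIC) for n,x,y in(("top",200,120),("side",270,130))]))
E
python3 chk.py
```

```text
[0.61555969 0.1222092  0.22682732] [ 0.25236082  0.38756057  1.59331308 -0.63524978  1.49485438 -1.0086895 ] 41.04391872882843 [-0.57122845 -0.19934117  0.544448  ]
ang z nan ang x nan tip in mouth 0.0304038191292328 -0.0012185440627551516 0.0668384553721305chk.py:8: RuntimeWarning: invalid value encountered in arccos
  print("ang z",np.arccos(-r[:,2]@mz),"ang x",np.arccos(abs(r[:,1]@mx)),"tip in mouth",(tip-mo)@mx,(tip-mo)@cy,(tip-mo)@mz)
```

View pics/c6.png

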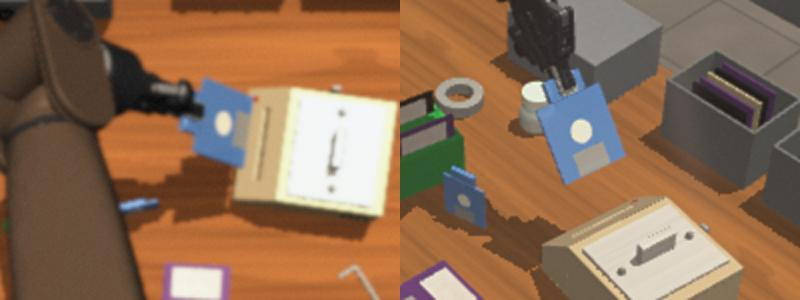

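The crop shows the disk tilted parallel to the slot's slope, at side crop (580,130), with the chassis below right and the plate still seated. It is 48 mm too high, so I lower it.

Request:
jog_arm --deltas "0 0 -0.8 0 0 0;0 0 -0.8 0 0 0;0 0 -0.6 0 0 0;0 0 -0.2 0 0 0;0 0 0 0 0 0;0 0 0 0 0 0"

```text
time: 24.85
eef_pos: [0.6156, 0.1218, 0.1788]
tcp_rot: [0.071, 0.937, -0.341, -0.025]
contact_force: [-0.0, -0.2, -0.9]
opening: 0.107
finger_force: 41.0
```

```bash
python3 chk.py 2>/dev/null
python3 - <<'E'
from h import *
import pickle
d=pickle.load(open("side6.pkl","rb"))
c=contours(d,(330,170,70,80),[95,80,60],[118,255,255])[0]
q=cv2.approxPolyDP(cv2.convexHull(c.astype(np.float32)),1.5,True)[:,0]
for p in q: print(p.round(1),onz(d,p,.0905).round(4))
E
```

```text
[0.6156297  0.12184914 0.17880902] [ 0.25177773  0.43819409  1.61967442 -0.64017235  1.43300219 -0.96259604] 41.04365050792694 [-0.01550568 -0.21433648 -0.92359701]
ang z nan ang x nan tip in mouth -0.00019771417987351708 -0.0011406665882536602 0.029832130377359843
[357.4 179.6] [0.7233 0.1982 0.0905]
[367.9 187.2] [0.7215 0.1573 0.0905]
[380.4 221.8] [0.6513 0.0448 0.0905]
[352.2 235.4] [0.567  0.0582 0.0905]
[338.1 200.9] [0.6273 0.1718 0.0905]
[341.1 187.1] [0.6703 0.2058 0.0905]
```

View pics/c6.png

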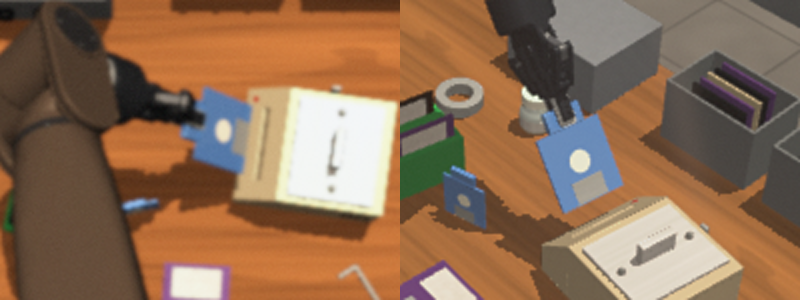

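The final crop shows the disk held short of the sloping front and lined up with the slot. Its measured leading edge is within 3 mm of the target, so I hand in.

```bash
python3 -c "
from plant import ctrl
print(ctrl.sign_off())"
```

```text
the job is handed in; nothing more can be done
None
```

The job is handed in at about 25 s of the 54 s limit: the cover plate is flush on both pins and released, and the head-cleaning disk is held in line with the feed slot, its edge about 30 mm short of the front; sign-off gave no verdict.

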